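# Switch on and tare the bench balance

## Robot

A 6-joint arm with a two-finger parallel gripper is mounted at the origin on the work surface. World frame = base frame: x ahead of the robot, y to its left, z up, the work surface at z = 0. Lengths are in mm, angles in degrees, forces in N, time in s.
With the tool pointing down it reaches from about 350 to 850 mm from the base axis. Payload 8.1 kg.
Tool frame: the origin (TCP) lies on the centre line of the jaws, within the pads' length; the fingertips stand 11 mm ahead of it and the grasp point (between the pads) lies 8 mm behind it; z points along the fingers, y is the direction in which the jaws open and shut (so a half turn about z gives the same grasp; the last joint's range is limited). The gripper opens to 85 mm and grips with 20 to 120 N. Pads are 22 mm wide; open, the fingers measure 114 mm over their backs; the gripper's body (76 mm by 85 mm) begins 54 mm behind the grasp point. The pads swing forward as they close: fully open they stand 13 mm farther back than shut.
Start: joints at [62.028, 7.471, 85.268, -0, 87.261, -4.893], TCP at [235.177, 551.994, 242.292] pointing down, gripper open.
Joint ranges: [-169.43, 169.43], [-51.17, 129.36], [1.28, 143.12], [-76.62, 256.62], [0, 156.53], [-152.29, 152.29]. Speed limits (degrees/s): [136.94, 136.94, 159.86, 180, 180, 180].

## Interface

Orientations are given as [roll, pitch, yaw] about the fixed x, y, z axes, in that order (R = Rz(yaw) Ry(pitch) Rx(roll)).
In Python, from bench import telemetry, viewer, r gives the robot as it stands.
- The arm moves only by the shell command python3 -m inch 'ROWS' [FORCE]. ROWS is JSON, a list of rows, each a list of 3 entries, a list of its own where there are three numbers: the shift along the tool's x, y, z in cm, then the turn, a rotation vector about the tool's x, y, z in rad, then the opening, from 0 (shut) to 1 (fully open). A call has 1 to 20 rows; each row is the pose to reach, as a shift and turn from the pose commanded when the call began, along the tool's axes at that moment; what a row does not reach only later rows make up. A row lasts 1/10 s, in which the tool goes at most 50 mm and 8.59 degrees, less where a joint would pass 70% of its speed; a pose out of reach is approached as far as the arm can. A call with a gripper value outside its range is refused whole. The fingers move at their own pace and stop on an object; FORCE is the grip in N (left out, the last holds). Time passes only in rows, so rows that repeat a pose let the fingers close. It gives the time, the measured TCP pose, the force and the opening at its end, in the units of the state.
- telemetry.sense(): the state, without advancing time (a new reading comes with each control period).
- viewer.snapshot(name): name is "scene" or "top"; returns the picture (400x640x3 uint8, red, green, blue); there is no depth.
- viewer.camera_model(name): a dict with "fx", "fy", "cx", "cy" (pixels), "dist" ([k1, k2, p1, p2, k3] as OpenCV has them; the pictures are not rectified), "cam_to_world" (4x4, takes a point from camera to world coordinates). Camera axes: x right, y down, z forward; pixel columns grow to the right and rows downward; lengths in mm; the calibration is good to about 2 mm. A picture is of the moment at which its call begins. camera_model takes no time and is no camera call.
- r.hand_in(): hands the job in, once; it reports no verdict.
The state is a dict: "time": time; "joint_pos": joint angles; "qd": joint speeds; "joint_efforts": joint torques, N m; "tool_pos": TCP position; "tcp_rot": TCP orientation; "ft_force": force on the tool from outside, world axes, zero at the start; "wrist_torque": the same for the moment, N m; "finger_gap": finger opening in mm.
Only numpy, scipy, OpenCV 4.12 (cv2) and the standard library are available. Lean on these libraries where they do the work, as an engineer would, in place of code of your own. Each camera call takes 0.05 s, during which the arm holds its last target.

## Task

Get the bench balance ready for counting with the empty cup on its pan, using only closed fingertips: push the raised end of the rocker on the grey power box right down so that it is on, then press the long bar key on the balance (tare), then the round key (count). Press each key right down and let it come fully up before the next, and do not press the square or triangular key or any key before the power is on. Lift and move nothing: the cup stays where it is on the pan and the other things on the bench stay where they are.

Things in the scene. Friction and masses are not known exactly. Their poses are not given: they have to be found in the camera images.
- balance: bench balance fixed to the table, cream plastic, 340 (x) x 300 (y) mm, origin at the centre of its underside, x axis from its front (key side, towards the robot) to its back. Its level key deck is 55 mm high and runs from x = -0.17 to -0.055; behind that the housing is 75 mm high; the steel pan (180 mm across, top at 90 mm) is centred at x = +0.065
- power_box: grey metal power box fixed to the table, 130 (x) x 85 (y) x 55 mm, origin at the centre of its underside; a white rocker switch in a black frame is on its top, long side along x
- rocker_end (a point): point on the top face of the rocker, on the middle of its width, 21 mm from the pivot, on the half that starts raised (the +x half of the power box, away from the robot). The rocker is 60 mm long (x of the box) and 28 mm wide, pivoting 66 mm above the table over the box's centre; this point starts about 78 mm above the table and sinks about 8 mm when switched on. Moves with the rocker
- rocker (a joint): angle of the rocker, rad: 0 to 0.05 off (end away from the robot raised), 0.4 fully on (that end down against its stop). Stays where it is left; about 3 N at rocker_end moves it
- bar_key: bar key of the balance: cap is a long narrow bar 46 (x) x 18 (y) mm, on a black 56 x 46 x 4 mm bezel. One of four keys in a row (58 mm apart, any order) on the balance's level front deck, all caps the same white plastic. Origin: centre of the bezel's underside, on the deck 55 mm above the table; the flat cap top is 20 mm above the origin, centred. x and y axes as the balance's. Pressed straight down.
- bar_cap (a joint): how far the bar key's cap is pressed down, m: 0 up, 0.008 fully down (about 1.5 N to start, 5 N at the bottom); springs back up when let go
- round_key: round key of the balance: cap is a disc 36 mm across, on a black 56 x 46 x 4 mm bezel. One of four keys in a row (58 mm apart, any order) on the balance's level front deck, all caps the same white plastic. Origin: centre of the bezel's underside, on the deck 55 mm above the table; the flat cap top is 20 mm above the origin, centred. x and y axes as the balance's. Pressed straight down.
- round_cap (a joint): how far the round key's cap is pressed down, m: 0 up, 0.008 fully down (about 1.5 N to start, 5 N at the bottom); springs back up when let go
- square_key: square key of the balance: cap is a small square 22 x 22 mm, not used in this job, on a black 56 x 46 x 4 mm bezel. One of four keys in a row (58 mm apart, any order) on the balance's level front deck, all caps the same white plastic. Origin: centre of the bezel's underside, on the deck 55 mm above the table; the flat cap top is 20 mm above the origin, centred. x and y axes as the balance's. Pressed straight down.
- square_cap (a joint): how far the square key's cap is pressed down, m: 0 up, 0.008 fully down (about 1.5 N to start, 5 N at the bottom); springs back up when let go
- triangle_key: triangle key of the balance: cap is a triangle with corners 20 mm from its centre, not used in this job, on a black 56 x 46 x 4 mm bezel. One of four keys in a row (58 mm apart, any order) on the balance's level front deck, all caps the same white plastic. Origin: centre of the bezel's underside, on the deck 55 mm above the table; the flat cap top is 20 mm above the origin, centred. x and y axes as the balance's. Pressed straight down.
- triangle_cap (a joint): how far the triangle key's cap is pressed down, m: 0 up, 0.008 fully down (about 1.5 N to start, 5 N at the bottom); springs back up when let go
- cup: loose aluminium cup standing on the balance's pan, 64 mm across, 55 mm high, origin at the centre of its underside. Must stay
- jar: loose jar with a black lid, 52 mm across, 75 mm high, origin under its centre, behind the power box. Bystander
- weight: loose brass check weight, 38 mm across, 46 mm high with a small knob, origin under its centre, in front of the power box. Bystander
- funnel: loose aluminium funnel standing mouth down, 84 mm across, 85 mm high, origin under its centre, nearer the robot. Bystander
- screwdriver: loose screwdriver lying near the robot on its right. Bystander
- wrench: loose wrench lying near the robot on its left. Bystander
- can: loose aluminium can, 70 mm across, 120 mm high, on the left of the table, origin under its centre. Bystander
Things that resemble listed ones, but are neither listed nor needed, are in the scene too. What is shaped like the power_box but brown is not meant. Leave any turquoise look-alike of the cup alone.

How it is judged:
By the outcome, as a careful person would: the job done as asked, in the order asked, and still so for the second after the job is handed in, with the robot touching nothing.
It also fails if it takes over 51 s, if anything falls off the work surface, if the arm or the gripper's body presses on something with over 40 N, if the wrist force passes 120 N, or if a joint passes its speed limit or range.

## Working session

There is one attempt and no reset: what is moved stays moved. The work goes in short steps, Python scripts to look and compute and a shell command to move; the robot and the scene stay as the last step left them, time stands still between calls to the robot, and variables do not carry over. Pictures are saved under pics/ and viewed, and the job is handed in when it is done.

```bash
ls; mkdir -p pics
python3 - <<'E'
from bench import telemetry, viewer, r
import cv2
for n in("scene","top"):
    cv2.imwrite(f"pics/{n}0.png",viewer.snapshot(n)[:,:,::-1]); print(viewer.camera_model(n))
print(telemetry.sense())
E
```

```text
pics
{'fx': 422.4061660921318, 'fy': 422.4061660921318, 'cx': 317.61089495718056, 'cy': 189.97728881040328, 'dist': array([-0.0643319,  0.       ,  0.       ,  0.       ,  0.       ]), 'cam_to_world': array([[-8.96766077e-01,  3.27600138e-01, -2.97470591e-01,
         8.79773052e+02],
       [ 4.42496120e-01,  6.68129697e-01, -5.98163767e-01,
         7.36661972e+02],
       [ 2.79040358e-03, -6.68042557e-01, -7.44117837e-01,
         9.30066472e+02],
       [ 0.00000000e+00,  0.00000000e+00,  0.00000000e+00,
         1.00000000e+00]])}
{'fx': 475.53518175358033, 'fy': 475.53518175358033, 'cx': 320.55420492993176, 'cy': 196.2980325668958, 'dist': array([-0.03636848,  0.        ,  0.        ,  0.        ,  0.        ]), 'cam_to_world': array([[ 1.25267238e-02, -9.86620386e-01,  1.62552438e-01,
         3.42721316e+02],
       [-9.99612057e-01, -1.64005586e-02, -2.25112667e-02,
         8.81838096e+01],
       [ 2.48760254e-02, -1.62207384e-01, -9.86443079e-01,
         1.24647465e+03],
       [ 0.00000000e+00,  0.00000000e+00,  0.00000000e+00,
         1.00000000e+00]])}
{'time': 0.1, 'joint_pos': array([ 6.20305377e+01,  7.50741861e+00,  8.53250830e+01, -1.24128349e-04,
        8.72608340e+01, -4.89028421e+00]), 'qd': array([ 0.02872567, -0.18019391, -0.06625382,  0.1311298 , -0.06407838,
       -0.06086461]), 'joint_efforts': array([ 1.86417739e-03, -5.70946920e+01, -5.01946414e+01, -1.72937926e-04,
        7.94988504e-03, -6.29189185e-05]), 'tool_pos': array([234.92837134, 551.57128395, 241.36478066]), 'tcp_rot': array([-1.79906994e+02, -7.83313772e-03,  1.56920822e+02]), 'ft_force': array([-0.25002914, -0.12996197, -0.09463725]), 'wrist_torque': array([0.01359071, 0.02984303, 0.00546733]), 'finger_gap': 85.55997250173951}
```

View pics/scene0.png

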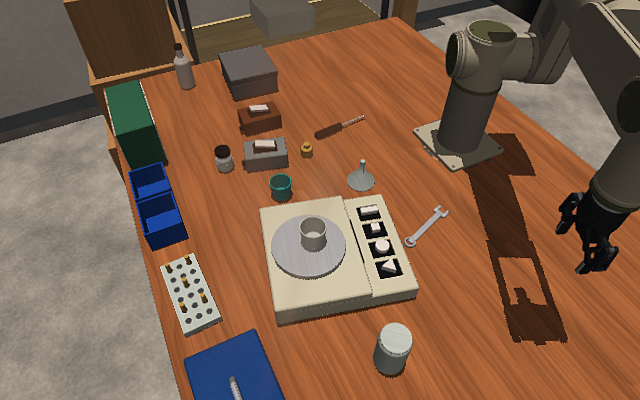

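View pics/top0.png

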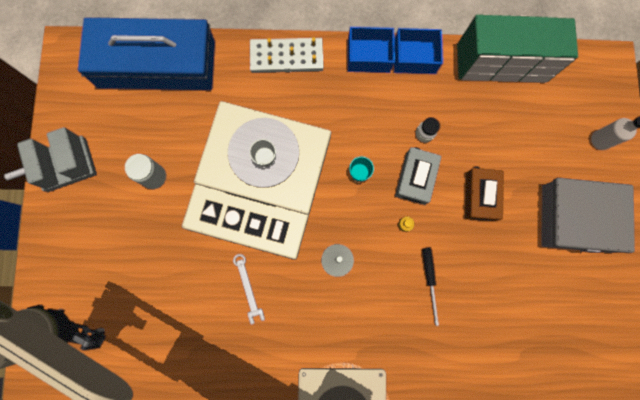

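The top view shows the keys in order triangle (211,211), round (233,217), square (255,224), bar (278,230), with the grey box's rocker at (422,173). I'll enlarge those areas next.

Run:
```python
import cv2,numpy as np
a=cv2.imread("pics/top0.png");s=cv2.imread("pics/scene0.png")
cv2.imwrite("pics/c1.png",cv2.resize(a[190:260,180:310],None,fx=6,fy=6,interpolation=cv2.INTER_CUBIC))
cv2.imwrite("pics/c2.png",cv2.resize(a[140:215,385:450],None,fx=8,fy=8,interpolation=cv2.INTER_CUBIC)[:600])
cv2.imwrite("pics/c3.png",cv2.resize(s[125:180,235:300],None,fx=10,fy=10,interpolation=cv2.INTER_CUBIC))
cv2.imwrite("pics/c4.png",cv2.resize(s[195:285,350:410],None,fx=6,fy=6,interpolation=cv2.INTER_CUBIC))
```

```text
(no output)
```

View pics/c1.png

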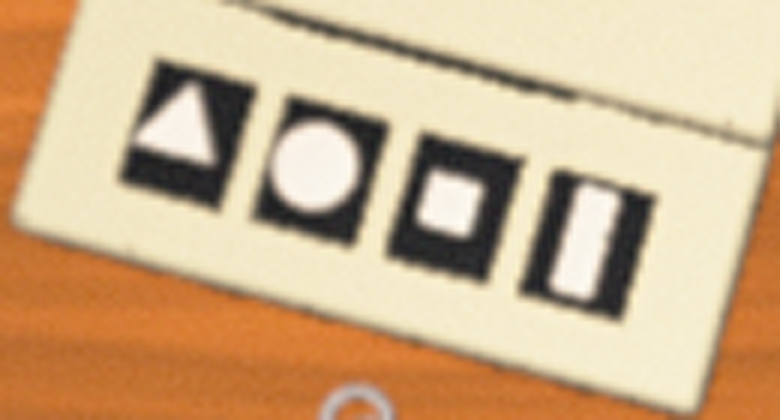

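View pics/c2.png

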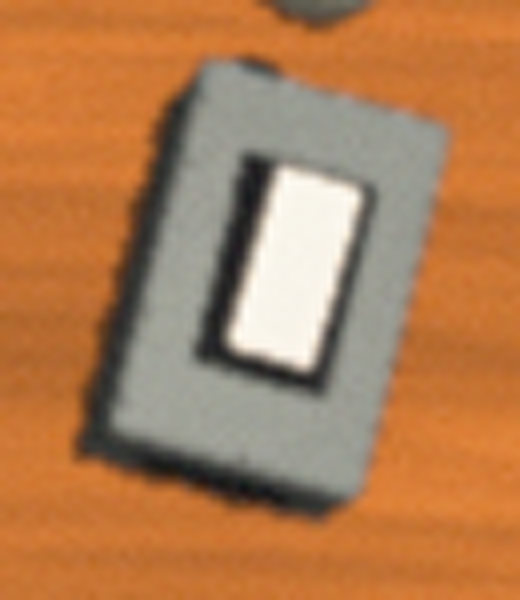

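View pics/c3.png

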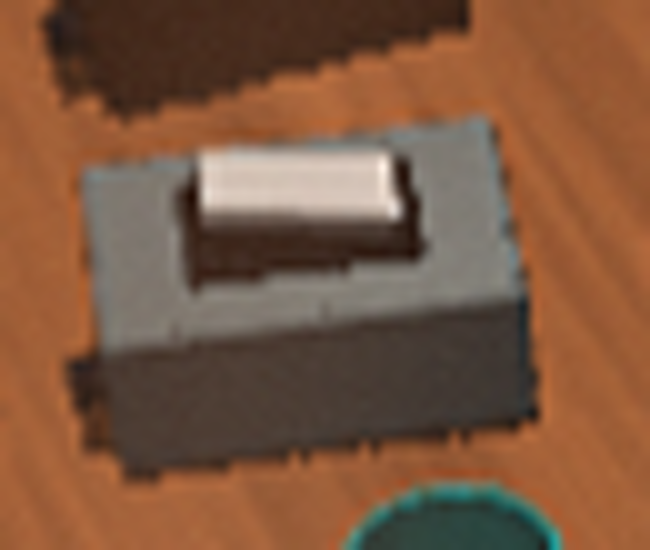

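View pics/c4.png

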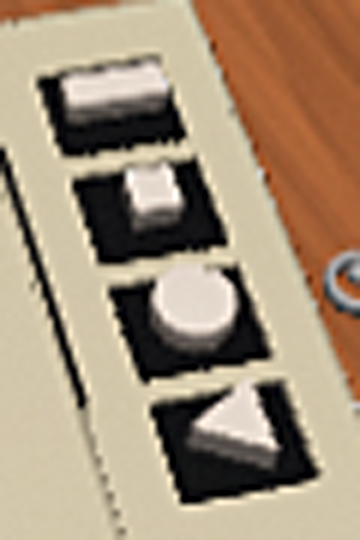

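```bash
cat > h.py <<'E'
import numpy as np, cv2
from bench import telemetry, viewer, r
def ray(cam,pts,z):
    m=viewer.camera_model(cam);K=np.array([[m['fx'],0,m['cx']],[0,m['fy'],m['cy']],[0,0,1]])
    n=cv2.undistortPoints(np.array(pts,float).reshape(-1,1,2),K,np.array(m['dist'])).reshape(-1,2)
    T=np.array(m['cam_to_world']);d=np.c_[n,np.ones(len(n))]@T[:3,:3].T
    s=(z-T[2,3])/d[:,2];return T[:3,3]+d*s[:,None]
def cr(p,f,o): return (np.array(p,float)+.5)/f-.5+np.array(o)
E
python3 - <<'E'
from h import *
np.set_printoptions(precision=1,suppress=True)
b=ray("top",cr([(205,60),(447,130),(358,495),(115,425)],8,(385,140)),55)
b2=ray("scene",cr([(85,170),(490,118),(525,300),(105,352)],10,(235,125)),55)
print(b,b.mean(0));print(b2,b2.mean(0))
for q in(b,):
  e=q[0]+q[1]-q[2]-q[3];print(np.degrees(np.arctan2(e[1],e[0])),np.linalg.norm(q[0]-q[3]),np.linalg.norm(q[0]-q[1]))
print("rock far",ray("top",cr([(318,176)],8,(385,140)),80),ray("top",cr([(268,359)],8,(385,140)),60))
k=ray("top",cr([(316,167),(449,204),(584,242)],6,(180,190)),75);print(k)
z=ray("top",cr([(188,136),(321,172),(455,209),(588,246)],6,(180,190)),59);print(z, np.linalg.norm(np.diff(z,axis=0),axis=1), z[0]-z[3],np.degrees(np.arctan2(*(z[3]-z[0])[[0,1]])))
print(ray("scene",cr([(195,298),(155,187),(115,88)],6,(350,195)),75))
E
```

```text
[[ 672.7 -170.6   55. ]
 [ 650.9 -249.4   55. ]
 [ 530.4 -217.1   55. ]
 [ 551.7 -139.3   55. ]] [ 601.4 -194.1   55. ]
[[ 648.6 -250.5   55. ]
 [ 525.8 -217.3   55. ]
 [ 549.2 -135.9   55. ]
 [ 670.5 -170.5   55. ]] [ 598.5 -193.5   55. ]
-14.739659458553474 124.93783190933131 81.78136043877267
rock far [[ 628.6 -200.5   80. ]] [[ 573.1 -187.9   60. ]]
[[479.3 279.   75. ]
 [464.8 223.8  75. ]
 [450.  167.9  75. ]]
[[493.3 335.6  59. ]
 [479.1 279.5  59. ]
 [464.4 223.1  59. ]
 [449.9 167.3  59. ]] [57.9 58.2 57.6] [ 43.4 168.3   0. ] -165.52551086190354
[[475.3 278.7  75. ]
 [460.4 223.   75. ]
 [447.8 169.   75. ]]
```

```bash
python3 -m inch '[[[0,0,0],[0,0,-0.075],0],[[0,0,0],[0,0,-0.15],0],[[0,0,0],[0,0,-0.15],0],[[0,0,0],[0,0,-0.15],0],[[0,0,0],[0,0,-0.15],0],[[0,0,0],[0,0,-0.15],0],[[0,0,0],[0,0,-0.15],0]]'
cat >> h.py <<'E'
from scipy.spatial.transform import Rotation as R
P={'rock':(624.5,-200.5),'bar':(449,168),'round':(478,279)}
def st():
    s=telemetry.sense();np.set_printoptions(precision=2,suppress=True)
    print(s['time'],s['tool_pos'],s['tcp_rot'],s['ft_force'],s['finger_gap'])
    M=R.from_euler('xyz',s['tcp_rot'],degrees=True).as_matrix()
    for k,(x,y) in P.items():
        print(k,'cm, to tip z 100:',M.T@(np.array([x,y,111])-s['tool_pos'])/10)
E
python3 -c "from h import *;st()"
```

```text
time: 0.8
tool_pos: [235.2, 552.0, 242.3]
tcp_rot: [-180.0, -0.0, 165.5]
ft_force: [0.5, 0.2, 0.2]
finger_gap: -0.2
0.8 [235.17 551.98 242.28] [-180.     -0.    165.48] [0.47 0.21 0.23] -0.15461763976581075
rock cm, to tip z 100: [-56.56 -63.08  13.13]
bar cm, to tip z 100: [-30.33 -31.81  13.13]
round cm, to tip z 100: [-30.35 -20.34  13.13]
```

```bash
python3 -m inch '[[[-3,-3.3,0],[0,0,0],0],[[-6,-6.7,0],[0,0,0],0],[[-9,-10,0],[0,0,0],0],[[-12,-13.4,0],[0,0,0],0],[[-15,-16.7,0],[0,0,0],0],[[-18,-20,0],[0,0,0],0],[[-21,-23.4,0],[0,0,0],0],[[-24,-26.7,0],[0,0,0],0],[[-27,-30,0],[0,0,0],0],[[-30,-33.4,0],[0,0,0],0],[[-33,-36.8,0],[0,0,0],0],[[-36,-40.1,0],[0,0,0],0],[[-39,-43.5,0],[0,0,0],0],[[-42,-46.8,0],[0,0,0],0],[[-45,-50.2,0],[0,0,0],0],[[-48,-53.5,0],[0,0,0],0],[[-51,-56.9,0],[0,0,0],0],[[-54,-60.2,0],[0,0,0],0],[[-56.5,-63.1,0],[0,0,0],0],[[-56.5,-63.1,0],[0,0,0],0]]' && python3 -c "from h import *;st()"
```

```text
time: 2.8
tool_pos: [624.9, -204.9, 240.8]
tcp_rot: [-179.9, -0.1, 165.3]
ft_force: [-0.6, 0.7, 0.8]
finger_gap: -0.2
2.8 [ 624.87 -204.86  240.79] [-179.93   -0.05  165.26] [-0.63  0.7   0.75] -0.16210248448740816
rock cm, to tip z 100: [ 0.13  0.43 12.98]
bar cm, to tip z 100: [26.48 31.6  12.97]
round cm, to tip z 100: [26.5  43.07 12.96]
```

```bash
python3 -m inch '[[[0,0,3],[0,0,0],0],[[0,0,6],[0,0,0],0],[[0,0,9],[0,0,0],0],[[0,0,11.5],[0,0,0],0],[[0,0,13],[0,0,0],0],[[0,0,13.5],[0,0,0],0],[[0,0,13.5],[0,0,0],0],[[0,0,13.5],[0,0,0],0],[[0,0,13.5],[0,0,0],0]]'
python3 - <<'E'
from h import *
st()
cv2.imwrite("pics/t1.png",cv2.resize(viewer.snapshot("top")[120:230,370:490,::-1],None,fx=5,fy=5,interpolation=cv2.INTER_CUBIC))
cv2.imwrite("pics/s1.png",cv2.resize(viewer.snapshot("scene")[90:190,200:330,::-1],None,fx=6,fy=6,interpolation=cv2.INTER_CUBIC))
E
```

```text
time: 3.7
tool_pos: [625.6, -200.7, 109.3]
tcp_rot: [-180.0, 0.2, 165.5]
ft_force: [0.8, -0.7, 0.3]
finger_gap: -0.2
3.7 [ 625.55 -200.66  109.33] [-179.98    0.17  165.52] [ 0.82 -0.73  0.3 ] -0.15468211945478358
rock cm, to tip z 100: [ 0.11 -0.01 -0.17]
bar cm, to tip z 100: [26.31 31.28 -0.26]
round cm, to tip z 100: [26.28 42.75 -0.26]
```

View pics/s1.png

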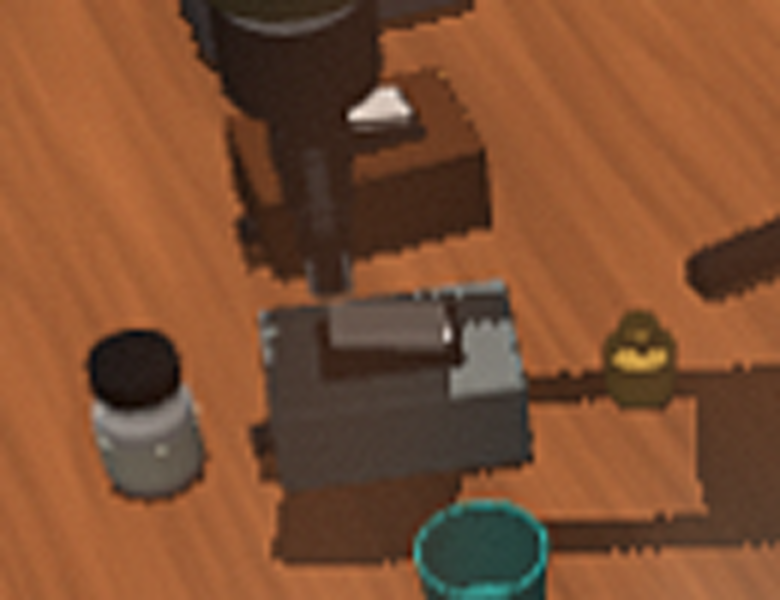

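View pics/t1.png

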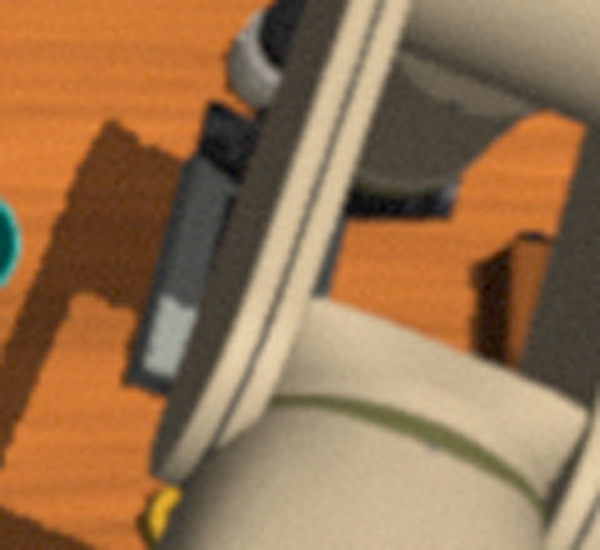

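Scene view: fingertips at (330,290) directly above the raised rocker end (335,315). The arm blocks the top view. Pressing gradually.

```bash
python3 -m inch '[[[0,0,0.5],[0,0,0],0],[[0,0,1],[0,0,0],0],[[0,0,1.5],[0,0,0],0],[[0,0,1.8],[0,0,0],0],[[0,0,2.0],[0,0,0],0],[[0,0,2.1],[0,0,0],0],[[0,0,2.2],[0,0,0],0],[[0,0,2.2],[0,0,0],0],[[0,0,2.2],[0,0,0],0]]';python3 -m inch '[[[0,0,0.1],[0,0,0],0],[[0,0,0.2],[0,0,0],0],[[0,0,0.2],[0,0,0],0],[[0,0,0.2],[0,0,0],0]]'
```

```text
time: 4.7
tool_pos: [624.5, -200.3, 85.5]
tcp_rot: [-180.0, 0.0, 165.5]
ft_force: [2.3, -0.8, 3.3]
finger_gap: 0.0
time: 5.1
tool_pos: [624.8, -200.4, 83.7]
tcp_rot: [-180.0, 0.1, 165.5]
ft_force: [3.3, -1.5, 5.2]
finger_gap: -0.1
```

```bash
for i in 1 2; do python3 -m inch '[[[0,0,0.1],[0,0,0],0],[[0,0,0.1],[0,0,0],0],[[0,0,0.1],[0,0,0],0]]'; done
```

```text
time: 5.4
tool_pos: [624.8, -200.4, 82.6]
tcp_rot: [-180.0, 0.1, 165.5]
ft_force: [4.8, -1.6, 5.1]
finger_gap: -0.1
time: 5.7
tool_pos: [624.8, -200.4, 81.6]
tcp_rot: [-180.0, 0.1, 165.5]
ft_force: [5.3, -1.7, 4.4]
finger_gap: 0.0
```

```bash
for i in 1 2 3; do python3 -m inch '[[[0,0,0.1],[0,0,0],0],[[0,0,0.1],[0,0,0],0],[[0,0,0.1],[0,0,0],0]]'; done
```

```text
time: 6.0
tool_pos: [624.9, -200.5, 81.4]
tcp_rot: [-180.0, 0.1, 165.5]
ft_force: [2.6, -0.1, 10.3]
finger_gap: 0.0
time: 6.3
tool_pos: [625.0, -200.5, 81.2]
tcp_rot: [-180.0, 0.1, 165.5]
ft_force: [-0.3, 0.4, 14.9]
finger_gap: 0.1
time: 6.6
tool_pos: [625.0, -200.5, 81.1]
tcp_rot: [-180.0, 0.1, 165.5]
ft_force: [-2.8, 1.0, 21.5]
finger_gap: 0.1
```

Rocker is against its stop: force climbs sharply while z stays at tip ≈ 70. I'll lift and go over the bar key.

```bash
python3 -m inch '[[[0,0,-3],[0,0,0],0],[[0,0,-6],[0,0,0],0],[[0,0,-9],[0,0,0],0],[[0,0,-12],[0,0,0],0],[[2.5,3,-14],[0,0,0],0],[[5,6,-14],[0,0,0],0],[[7.5,9,-14],[0,0,0],0],[[10,12,-14],[0,0,0],0],[[12.5,15,-14],[0,0,0],0],[[15,18,-14],[0,0,0],0],[[17.5,21,-14],[0,0,0],0],[[20,24,-14],[0,0,0],0],[[22.5,27,-14],[0,0,0],0],[[25,30,-14],[0,0,0],0],[[26.2,31.3,-14],[0,0,0],0],[[26.2,31.3,-14],[0,0,0],0],[[26.2,31.3,-14],[0,0,0],0],[[26.2,31.3,-14],[0,0,0],0]]'
python3 - <<'E'
from h import *
st()
cv2.imwrite("pics/t2.png",cv2.resize(viewer.snapshot("top")[100:260,170:460,::-1],None,fx=2.7,fy=2.7,interpolation=cv2.INTER_CUBIC))
cv2.imwrite("pics/s2.png",cv2.resize(viewer.snapshot("scene")[90:190,200:330,::-1],None,fx=6,fy=6,interpolation=cv2.INTER_CUBIC))
E
```

```text
time: 8.4
tool_pos: [448.8, 167.3, 217.6]
tcp_rot: [-179.9, -0.1, 165.5]
ft_force: [0.2, -0.1, 0.5]
finger_gap: 0.4
8.4 [448.85 167.33 217.59] [-179.93   -0.08  165.47] [ 0.16 -0.11  0.46] 0.35356436696946664
rock cm, to tip z 100: [-26.24 -31.19  10.66]
bar cm, to tip z 100: [-0.01  0.08 10.66]
round cm, to tip z 100: [-0.03 11.55 10.64]
```

View pics/s2.png

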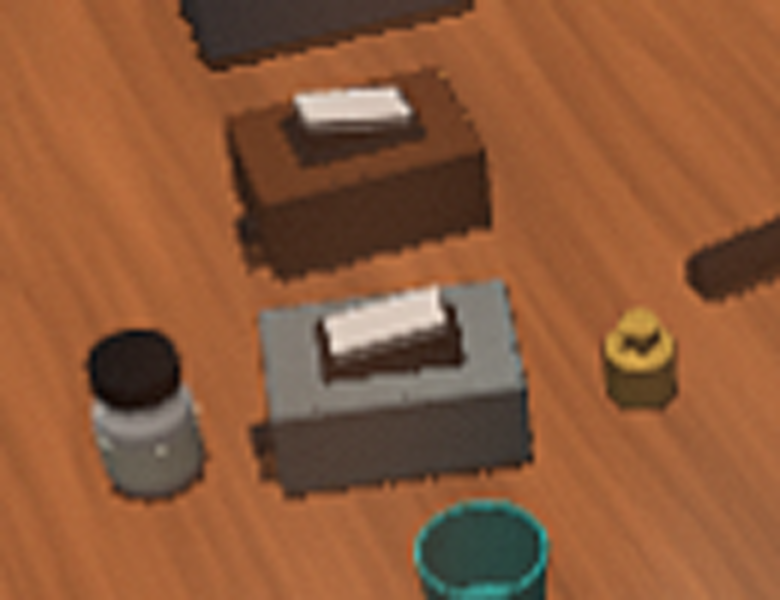

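View pics/t2.png

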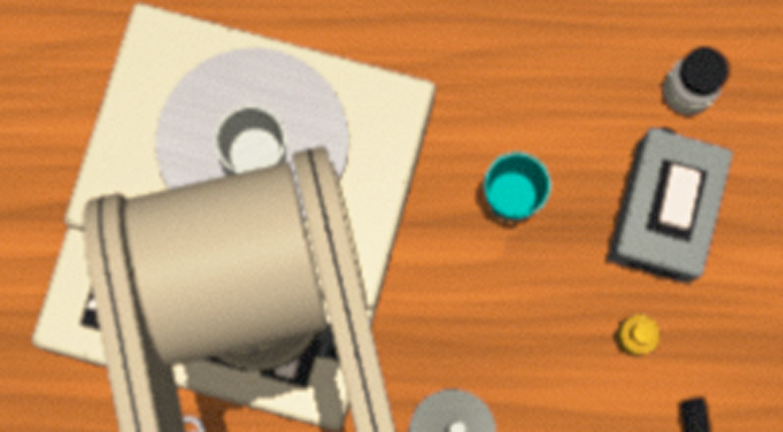

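The rocker is now tilted the other way: its far end (330,345) is down and its near end (440,300) is up. Descending to just above the bar key.

```bash
python3 -m inch '[[[0,0,3],[0,0,0],0],[[0,0,6],[0,0,0],0],[[0,0,9],[0,0,0],0],[[0,0,10.5],[0,0,0],0],[[0,0,11.5],[0,0,0],0],[[0,0,12],[0,0,0],0],[[0,0,12],[0,0,0],0],[[0,0,12],[0,0,0],0],[[0,0,12],[0,0,0],0]]'
python3 - <<'E'
from h import *
st()
cv2.imwrite("pics/s3.png",cv2.resize(viewer.snapshot("scene")[170:290,330:430,::-1],None,fx=5,fy=5,interpolation=cv2.INTER_CUBIC))
E
```

```text
time: 9.4
tool_pos: [449.9, 168.5, 99.5]
tcp_rot: [179.9, 0.1, 165.5]
ft_force: [0.1, 0.3, -0.4]
finger_gap: -0.2
9.4 [449.91 168.51  99.48] [179.94   0.1  165.51] [ 0.11  0.3  -0.35] -0.22405893432620697
rock cm, to tip z 100: [-26.14 -31.36  -1.14]
bar cm, to tip z 100: [ 0.07 -0.07 -1.15]
round cm, to tip z 100: [ 0.04 11.4  -1.14]
```

View pics/s3.png

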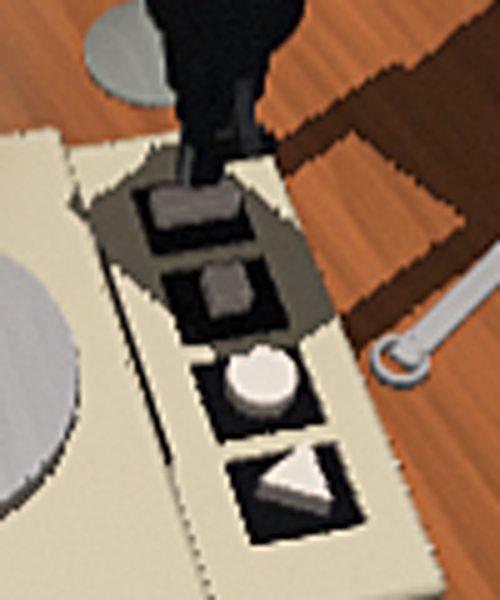

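Tips are at (200,175), just above the bar cap at (195,200). Tip z is about 88; pressing to about 68, then stepping.

```bash
python3 -m inch '[[[0,0,0.5],[0,0,0],0],[[0,0,1],[0,0,0],0],[[0,0,1.3],[0,0,0],0],[[0,0,1.5],[0,0,0],0],[[0,0,1.7],[0,0,0],0],[[0,0,1.9],[0,0,0],0],[[0,0,1.9],[0,0,0],0],[[0,0,1.9],[0,0,0],0]]';  for i in 1 2; do python3 -m inch '[[[0,0,0.1],[0,0,0],0],[[0,0,0.1],[0,0,0],0],[[0,0,0.1],[0,0,0],0]]'; done
```

```text
time: 10.25
tool_pos: [448.8, 168.3, 79.3]
tcp_rot: [-180.0, -0.0, 165.5]
ft_force: [-2.6, -0.9, 3.9]
finger_gap: -0.0
time: 10.55
tool_pos: [449.1, 168.3, 78.4]
tcp_rot: [180.0, 0.0, 165.5]
ft_force: [-3.6, -1.1, 5.0]
finger_gap: 0.4
time: 10.85
tool_pos: [449.2, 168.4, 78.0]
tcp_rot: [180.0, 0.0, 165.5]
ft_force: [-5.0, -1.6, 9.8]
finger_gap: 0.1
```

```bash
python3 -m inch '[[[0,0,0.1],[0,0,0],0],[[0,0,0.1],[0,0,0],0],[[0,0,0.1],[0,0,0],0],[[0,0,0.1],[0,0,0],0]]'; python3 -m inch '[[[0,0,-1],[0,0,0],0],[[0,0,-2],[0,0,0],0],[[0,0,-3],[0,0,0],0],[[0,0,-3.5],[0,0,0],0],[[0,2,-3.5],[0,0,0],0],[[0,5,-3.5],[0,0,0],0],[[0,8,-3.5],[0,0,0],0],[[0,10.5,-3.5],[0,0,0],0],[[0,11.5,-3.5],[0,0,0],0],[[0,11.5,-2.5],[0,0,0],0],[[0,11.5,-2],[0,0,0],0],[[0,11.5,-2],[0,0,0],0],[[0,11.5,-2],[0,0,0],0]]'
python3 - <<'E'
from h import *
st()
cv2.imwrite("pics/s4.png",cv2.resize(viewer.snapshot("scene")[170:290,330:430,::-1],None,fx=5,fy=5,interpolation=cv2.INTER_CUBIC))
E
```

```text
time: 11.25
tool_pos: [449.2, 168.4, 77.8]
tcp_rot: [180.0, 0.0, 165.5]
ft_force: [-9.7, -2.0, 18.9]
finger_gap: -0.0
time: 12.55
tool_pos: [477.3, 278.6, 95.8]
tcp_rot: [-179.9, -0.1, 165.5]
ft_force: [1.0, 0.1, 0.4]
finger_gap: -0.0
12.55 [477.34 278.57  95.75] [-179.95   -0.05  165.46] [1.   0.13 0.38] -0.026533874099002458
rock cm, to tip z 100: [-26.27 -42.68  -1.51]
bar cm, to tip z 100: [ -0.03 -11.42  -1.51]
round cm, to tip z 100: [-0.05  0.06 -1.52]
```

View pics/s4.png

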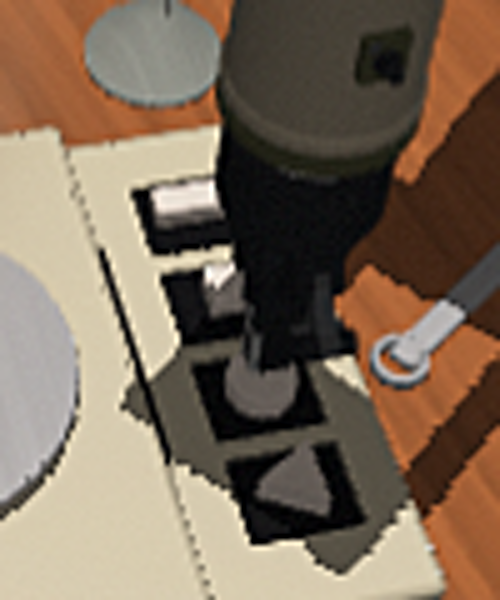

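The bar key bottomed and has come back up (185,200). Tips at (265,360) are over the round cap. Pressing it.

```bash
python3 -m inch '[[[0,0,0.5],[0,0,0],0],[[0,0,0.9],[0,0,0],0],[[0,0,1.1],[0,0,0],0],[[0,0,1.3],[0,0,0],0],[[0,0,1.5],[0,0,0],0],[[0,0,1.6],[0,0,0],0],[[0,0,1.6],[0,0,0],0],[[0,0,1.6],[0,0,0],0]]';  for i in 1 2 3; do python3 -m inch '[[[0,0,0.1],[0,0,0],0],[[0,0,0.1],[0,0,0],0],[[0,0,0.1],[0,0,0],0]]'; done
```

```text
time: 13.4
tool_pos: [477.8, 279.6, 80.4]
tcp_rot: [-180.0, 0.0, 165.5]
ft_force: [-1.8, -1.9, 3.9]
finger_gap: -0.1
time: 13.7
tool_pos: [477.9, 279.8, 79.5]
tcp_rot: [180.0, 0.0, 165.5]
ft_force: [-1.3, -1.8, 4.0]
finger_gap: 0.3
time: 14.0
tool_pos: [477.9, 279.8, 78.4]
tcp_rot: [180.0, 0.0, 165.5]
ft_force: [-0.5, -1.6, 4.9]
finger_gap: -0.1
time: 14.3
tool_pos: [478.0, 279.8, 78.0]
tcp_rot: [180.0, 0.0, 165.5]
ft_force: [-3.0, -2.0, 9.9]
finger_gap: -0.1
```

```bash
python3 -m inch '[[[0,0,0.1],[0,0,0],0],[[0,0,0.1],[0,0,0],0],[[0,0,0.1],[0,0,0],0],[[0,0,0.1],[0,0,0],0]]'; python3 -m inch '[[[0,0,-1],[0,0,0],0],[[0,0,-3],[0,0,0],0],[[0,0,-6],[0,0,0],0],[[0,0,-10],[0,0,0],0],[[0,0,-14],[0,0,0],0],[[4,3,-17],[0,0,0],0],[[8,6,-17],[0,0,0],0],[[12,9,-17],[0,0,0],0],[[12,13,-17],[0,0,0],0],[[12,17,-17],[0,0,0],0],[[12,21,-17],[0,0,0],0],[[12,21,-17],[0,0,0],0],[[12,21,-17],[0,0,0],0],[[12,21,-17],[0,0,0],0]]'
python3 - <<'E'
from h import *
st()
cv2.imwrite("pics/s5.png",viewer.snapshot("scene")[:,:,::-1])
a=viewer.snapshot("top")[:,:,::-1];cv2.imwrite("pics/t5.png",a)
E
```

```text
time: 14.7
tool_pos: [478.0, 279.8, 77.8]
tcp_rot: [180.0, 0.0, 165.5]
ft_force: [-6.6, -5.2, 16.8]
finger_gap: 0.2
time: 16.1
tool_pos: [414.0, 512.4, 246.1]
tcp_rot: [-180.0, -0.0, 165.5]
ft_force: [0.4, -0.5, 0.9]
finger_gap: 0.3
16.1 [413.98 512.4  246.09] [-179.97   -0.01  165.51] [ 0.42 -0.46  0.93] 0.27221465972336434
rock cm, to tip z 100: [-38.23 -63.74  13.53]
bar cm, to tip z 100: [-12.01 -32.46  13.52]
round cm, to tip z 100: [-12.04 -20.99  13.52]
```

View pics/s5.png

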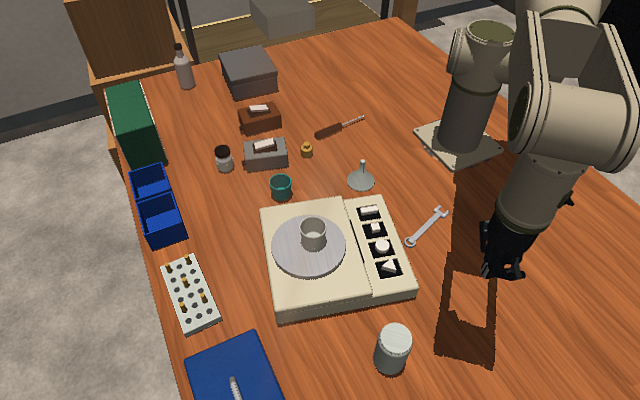

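View pics/t5.png

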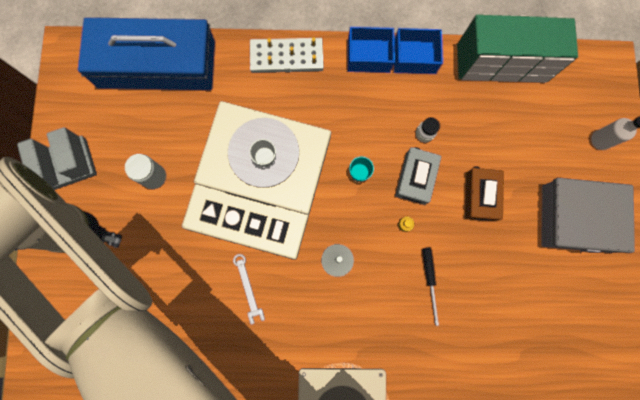

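Everything is where it was: cup at (263,155) on the pan in the top view, can at (145,170), and all four keys up. The arm is clear, so I'm handing in.

```bash
python3 -c "from bench import r; print(r.hand_in())"
```

```text
the job is handed in; nothing more can be done
None
```

The balance is ready for counting and the job is handed in. With closed fingertips I pushed the raised end of the grey box's rocker down, then pressed the bar key, then the round key, at about 16 s on the robot's clock.

- **Rocker:** it stopped moving with the fingertips about 70 mm above the table. The vertical force rose to 21 N there. The picture afterwards shows it tilted the other way, far end down.
- **Keys:** each one bottomed with the fingertips about 67 mm above the table, 8 mm below the cap's rest height. The vertical force reached 19 N on the bar and 17 N on the round. The bar was seen back up before I pressed the round key.
- **Last pictures:** all four keys looked up. The cup is on the pan and the other things look unmoved, judged by eye. The arm was clear and touching nothing.

No check failed or disagreed, and the hand-in reported no verdict. The rocker angle and key travel can't be read directly, so "fully on" and "fully down" come from the force rise and the pictures.

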